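Key the sample carousel into the sampler's drive hub and hold it home

TASK

Slide the bench sampler's probe carriage along its rail by the black grip until it is parked at the wash-cup end, so that the probe arm is out of the way. Then lift the sample carousel off its stand by the bar handle, lower its keyed shaft into the drive hub, turn it until the keys slip into the keyways and push it fully home on the hub against the ejector spring, without bumping the probe arm with it. Finish while still gripping the handle and pressing the carousel home, so that a colleague can tighten the clamp screw, and leave the timer and the two bottles where they stand.

Things in the scene. Friction and masses are not known exactly. Their poses are not given: they have to be found in the camera images.
- sampler: bench sampler, fixed, any place and some yaw: white housing 230 mm wide (y), 50 mm tall, reaching x = -85 to +115 mm. Origin on the table under the hub axis; x points from the display front to the rail at the back, y to the left seen from the front. The rail runs along y at x = +90 mm; its end blocks reach 111 mm above the table
- wash_cup (a point): rim centre of the small white wash cup, 18 mm across, on the sampler's deck at sampler x +48, y -85 mm, 72 mm above the table: it marks the park end of the rail; the needle stands over it when parked
- carriage_grip (a point): middle of the top face of the probe carriage's black grip, an upright tab 14 mm (sampler x) by 22 mm (sampler y), free for 34 mm down to the carriage; top 141 mm above the table. Starts blocking the carousel's place
- carriage (a joint): probe carriage along its rail, m: 0 = grip at sampler y = +30 mm, grows towards sampler -y; 0.115 = parked against the end stop at the wash-cup end (grip at y = -85 mm). Stays where it is left (about 2 N of friction); starts between 0 and 0.06
- probe_arm: white arm on the carriage, 14 mm wide, reaching 50 mm from the grip in sampler -x with a needle at its end; pillar top 131 mm, needle tip 99 mm above the table. Origin on the table plane below the grip, axes as the sampler
- hub_sleeve: drive hub, aluminium sleeve 48 mm across, 36 mm tall, amid the deck; origin on its axis at its top face, 86 mm above the table, z up. Bore 22 mm, open at the top; two keyways, one along +x and one along -x, 8 mm wide, to 16.5 mm from the axis, full depth. Stands at any angle, braked (0.35 N m to turn). Clamp screw on its side, 14 mm below the top, to 37 mm from the axis
- ejector (a joint): spring ejector in the hub's bore, m: 0 = free, its top 20 mm below the hub's top face; grows as the shaft presses it down, at most 0.014. Pushes up with 3 N when free, 9 N at 0.012 (carousel home); it lifts the carousel 12 mm if that is let go
- stand: grey round parking stand, fixed, 104 mm across at the foot, 68 mm at the top, 45 mm tall, with an open bore 48 mm wide for the shaft; origin at the centre of its underside. The carousel starts on it
- carousel: sample carousel, about 200 g: white disc 132 mm across, 5 mm thick, 12 clear cups round its edge (11 mm above to 14 mm below the origin). Origin on the axis at the disc's underside, which seats on the hub's top face; z up, x along the bar handle and the two keys. Twofold: a half turn makes no difference
- carousel_handle (a point): middle of the top face of the carousel's bar handle, 60 mm above the carousel's origin. The bar is 52 mm long (carousel x), 14 mm thick (y) and 32 mm tall: pinch it across the 14 mm
- shaft_foot (a point): centre of the foot of the carousel's steel shaft, 32 mm below its origin. Shaft 20 mm across, foot chamfered; two keys, one along carousel +x, one along -x, 6 mm wide, to 15 mm from the axis, 3 to 18 mm below the origin. The plain foot enters the bore first; the keys then stop on the hub's top (origin 18 mm above it) until in line with the keyways
- timer: white bench timer, 62 x 62 x 21 mm, loose, a bystander; origin at the centre of its underside
- calib_bottle: small white bottle with a screw cap, 34 mm across, 68 mm tall, loose, a bystander; origin at the centre of its underside
- dye_bottle: white bottle with a black cap, 40 mm across, 85 mm tall, loose, a bystander; origin at the centre of its underside

How it is judged:
On the way, in this order (a step that is already met when the one before it is completed fails the run):
1. the probe carriage is parked at the wash-cup end (value of joint carriage above 0.108 m and z of carousel in the frame of stand below 0.055 m), for 0.2 s.
2. the carousel is lifted off its stand, its shaft clear of the bore (z of carousel in the frame of stand above 0.078 m), for 0.1 s.
3. the keys are in the keyways and the carousel is home on the hub (z of carousel in the frame of hub_sleeve below 0.003 m and horizontal distance between carousel and hub_sleeve below 0.003 m and value of joint ejector above 0.009 m), for 0.2 s.
At the end, for the whole second after the job is handed in: The fingers hold the carousel keyed home: disc within 3 mm of the hub's top and axis, upright, keys in line within 0.15 rad, ejector down over 9 mm, pressed on with over 5 N, gripped with over 3 N, at rest, clear of the probe arm; the carriage within 7 mm of its park stop (all of step 3 and angle between the x axis of carousel and the x axis of hub_sleeve, either way round below 0.15 rad and angle between carousel's own z axis and vertical below 0.06 rad and value of joint carriage above 0.108 m and contact force between the fingers and carousel above 3 N and contact force between carousel and probe_arm below 0.5 N and contact force between carousel and sampler above 5 N and linear speed of carousel below 0.02 m/s); the arm keeps its last pose, push and grip.
It fails at once if the carousel strikes the probe arm (contact force between carousel and probe_arm above 2 N).
It fails at once if the timer or a bottle is disturbed (distance of any of timer, calib_bottle, dye_bottle from where it was at the start of the episode above 0.02 m or angle between any of calib_bottle, dye_bottle's own z axis and vertical above 0.4 rad).
It also fails if it takes over 54 s, if anything falls off the work surface, if the arm or the gripper's body presses on something with over 40 N, if the wrist force passes 120 N, or if a joint passes its speed limit or range.

ROBOT

A 6-joint arm with a two-finger parallel gripper is mounted at the origin on a cart in front of the work surface, level with it; the furniture and walls round the work are solid. World frame = base frame: x ahead of the robot, y to its left, z up, the work surface at z = 0. Lengths are in m, angles in rad, forces in N, time in s.
With the tool pointing down it reaches from about 0.3 to 0.825 m from the base axis. Payload 5.4 kg.
Tool frame: the origin (TCP) lies at the very end of the fingers, on their centre line; the grasp point (between the pads) lies 19 mm behind it; z points along the fingers, y is the line along which they close (so a half turn about z gives the same grasp; the last joint's range is limited). The gripper opens to 92 mm and grips with 3 to 60 N. Pads are 20 mm wide; open, the fingers measure 128 mm over their backs; the gripper's body (75 mm by 189 mm) begins 69 mm behind the grasp point.
Start: joints at [-1.392, 0.158, 1.597, -0, 1.386, -0.21], TCP at [0.218, -0.532, 0.215] pointing down, gripper open.
Joint ranges: [-2.91, 2.91], [-0.94, 2.29], [0.18, 2.7], [-1.29, 4.43], [0.17, 2.64], [-3, 3]. Speed limits (rad/s): [2.57, 2.57, 3.14, 3.14, 3.14, 3.14].

INTERFACE

Orientations are given as a rotation vector (axis times angle).
In Python, from workcell import bot gives the robot as it stands. Calls block until the motion is done:
- bot.goto(position, orientation): joint-space move of the TCP to a pose.
- bot.line_to(position, rot=None, max_speed=0.15): straight line of the TCP; rot=None keeps the orientation; max_speed is the mean speed in m/s.
- bot.set_joints(angles): joint-space move.
- bot.set_gripper(opening, newtons=None): opening from 0.0 (shut) to 1.0 (fully open); newtons is the grip in N (None keeps the last); returns when the fingers have stopped.
- bot.hold(seconds).
- bot.inverse_kinematics(position, orientation): joint angles nearest the present ones, or None.
- bot.read_camera(name): name is "side" or "top"; returns a dict with "pixels" (480x640x3 uint8, blue, green, red), "fx", "fy", "cx", "cy" (pixels), "R" (3x3) and "t" (3): a world point X has camera coordinates R X + t. Camera axes: x right, y down, z forward; pixel columns grow to the right and rows downward; lengths in m; the calibration is good to about 2 mm. A picture is of the moment at which its call begins. There is no depth.
A pose or a line that the arm cannot do raises bot.MotionError and nothing moves.
- bot.job_done(): hands the job in; it is judged then, once.
Readings, each from a call of its own:
- bot.current_clock(): time.
- bot.current_joints(): joint angles.
- bot.current_joint_vel(): joint speeds.
- bot.current_effort(): joint torques, N m.
- bot.current_ee_pos(): TCP position.
- bot.current_tool_rot(): TCP orientation.
- bot.current_contact_force(): force on the tool from outside, world axes, zero at the start.
- bot.current_ft_torque(): the same for the moment, N m.
- bot.current_opening(): opening from 0.0 (shut) to 1.0 (fully open).
- bot.current_grip_force(): force on a finger pad.
Only numpy, scipy, OpenCV 4.12 (cv2) and the standard library are available. Lean on these libraries where they do the work, as an engineer would, in place of code of your own. Each camera call takes 0.05 s, during which the arm holds its last target. There are 200 camera calls.

## Working session

There is one attempt and no reset: what is moved stays moved. The work goes in short steps, each a Python script; the robot and the scene stay as the last script left them, time stands still between calls to the robot, and variables do not carry over. Pictures are saved under pics/ and viewed, at most 10 in all, crops included, and the job is handed in when it is done.

```bash
ls; mkdir -p pics; python3 - <<'E'
from workcell import bot
import cv2,numpy as np
for n in("top","side"):
    c=bot.read_camera(n); cv2.imwrite(f"pics/{n}0.png",c["pixels"])
    R=np.array(c["R"]);t=np.array(c["t"]);print(n,c["fx"],c["fy"],c["cx"],c["cy"],(-R.T@t).round(3),R.round(3).tolist())
print(bot.current_clock(),bot.current_tool_rot(),bot.current_contact_force())
E
```

```text
pics
top 584.3468594778021 584.3468594778021 321.56781336440173 244.4651314974624 [ 0.219 -0.009  1.866] [[0.019, -1.0, 0.009], [-0.984, -0.02, -0.177], [0.177, -0.005, -0.984]]
side 487.25299030897355 487.25299030897355 318.5961362620207 230.12725711495395 [0.277 1.132 0.721] [[-0.971, -0.237, 0.008], [-0.115, 0.442, -0.89], [0.207, -0.865, -0.457]]
0.1 [-3.08081035e+00 -6.06607741e-01 -4.43535183e-05] [-1.4683213   0.52324314 -0.20898143]
```

View pics/top0.png

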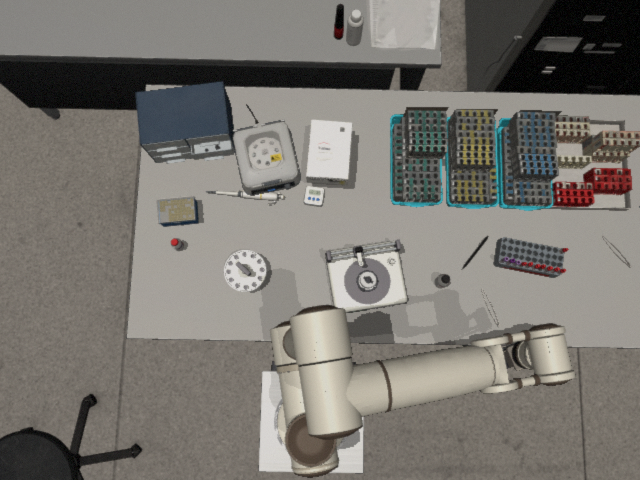

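View pics/side0.png

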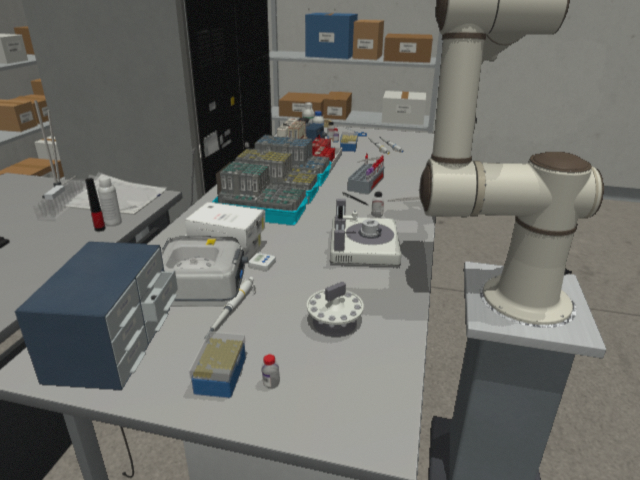

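```bash
cat > h.py <<'E'
import cv2,numpy as np
from workcell import bot
from scipy.spatial.transform import Rotation as Ro
def ray(c,u,v,z):
    R=np.array(c["R"]);o=-R.T@np.array(c["t"])
    d=R.T@np.array([(u-c["cx"])/c["fx"],(v-c["cy"])/c["fy"],1]); return o+d*(z-o[2])/d[2]
def proj(c,X):
    p=np.array(c["R"])@X+np.array(c["t"]); return np.array([c["fx"]*p[0]/p[2]+c["cx"],c["fy"]*p[1]/p[2]+c["cy"]])
def tri(c1,p1,c2,p2):
    a,b=ray(c1,*p1,0),ray(c2,*p2,0);oa=-np.array(c1["R"]).T@c1["t"];ob=-np.array(c2["R"]).T@c2["t"]
    da,db=a-oa,b-ob;s=np.linalg.lstsq(np.c_[da,-db],ob-oa,rcond=None)[0]
    P,Q=oa+s[0]*da,ob+s[1]*db;return (P+Q)/2,np.linalg.norm(P-Q)
def down(yaw): # tool z down, tool y axis at angle yaw in world xy
    y=np.array([np.cos(yaw),np.sin(yaw),0]);z=np.array([0,0,-1.]);return Ro.from_matrix(np.c_[np.cross(y,z),y,z]).as_rotvec()
E
python3 - <<'E'
import cv2,numpy as np
a=cv2.imread("pics/top0.png");b=cv2.imread("pics/side0.png")
f=lambda i,x,y,w,h:cv2.resize(i[y:y+h,x:x+w],(400,300),interpolation=cv2.INTER_CUBIC)
cv2.imwrite("pics/crops.png",np.vstack([np.hstack([f(a,318,235,100,75),f(a,206,235,80,60)]),np.hstack([f(b,320,190,100,75),f(b,290,270,100,75)])]))
E
```

```text
(no output)
```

View pics/crops.png

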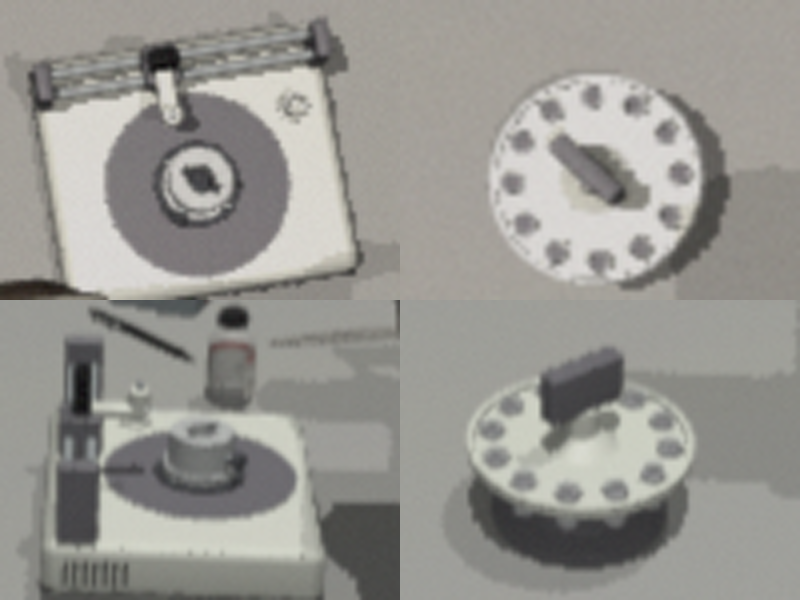

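```bash
python3 - <<'E'
from h import *
c=bot.read_camera("top");s=bot.read_camera("side")
def comps(c,box,lo,hi,amin):
    x,y,w,h=box;im=cv2.resize(c["pixels"][y:y+h,x:x+w],None,fx=4,fy=4,interpolation=cv2.INTER_CUBIC)
    g=cv2.cvtColor(im,cv2.COLOR_BGR2GRAY);m=((g>=lo)&(g<=hi)).astype(np.uint8)*255
    out=[]
    for k in cv2.findContours(m,cv2.RETR_EXTERNAL,cv2.CHAIN_APPROX_NONE)[0]:
        a=cv2.contourArea(k)
        if a<amin:continue
        k=(k.reshape(-1,2)+.5)/4-.5+[x,y];out.append((a/16,k.astype(np.float32)))
    return out
def show(n,c,box,lo,hi,amin,z):
    for a,k in comps(c,box,lo,hi,amin):
        W=np.array([ray(c,*p,z)[:2] for p in k],np.float32);r=cv2.minAreaRect(W);e=cv2.fitEllipse(W)
        print(n,round(a,1),"pix",k.mean(0).round(1),"rect",np.round(r[0],4),np.round(r[1],4),round(r[2],1),"ell",np.round(e[0],4),np.round(e[1],4),round(e[2],1))
show("grip",c,(345,238,25,22),0,60,60,.141)
show("handle",c,(230,255,30,28),0,110,200,.105)
show("disc",c,(216,240,62,62),185,255,8000,.05)
show("hubtop",c,(353,266,30,30),165,255,600,.086)
show("hubdark",c,(350,263,36,36),0,75,60,.086)
show("bore",c,(361,274,14,14),0,110,60,.086)
show("deck",c,(335,250,70,60),85,135,6000,.052)
show("sampler",c,(318,235,100,78),185,255,8000,.05)
show("handleS",s,(320,275,32,32),0,100,200,.1)
show("gripS",s,(330,195,20,30),0,60,40,.13)
show("hubS",s,(355,215,30,30),160,255,200,.086)
g=cv2.cvtColor(c["pixels"],cv2.COLOR_BGR2GRAY);print(g[272:293,356:381])
E
```

```text
grip 37.8 pix [358.3 249.5] rect [ 0.517  -0.1285] [0.018  0.0242] 6.2 ell [ 0.5166 -0.1286] [0.0182 0.0261] 8.3
handle 35.3 pix [246.7 269.3] rect [0.4547 0.208 ] [0.0422 0.014 ] 31.9 ell [0.4538 0.208 ] [0.0147 0.0429] 125.4
disc 1206.9 pix [245.7 269.7] rect [0.4583 0.2218] [0.1308 0.1307] 46.8 ell [0.4585 0.2229] [0.1199 0.1303] 25.4
hubtop 176.4 pix [367.5 279. ] rect [ 0.434  -0.1613] [0.0447 0.0468] 1.1 ell [ 0.4341 -0.1616] [0.0445 0.0479] 145.6
hubdark 12.5 pix [361.1 288.3] rect [ 0.4048 -0.1418] [0.0266 0.0078] 55.0 ell [ 0.4042 -0.1433] [0.0075 0.0261] 140.6
hubdark 23.3 pix [367.8 279.4] rect [ 0.4328 -0.1623] [0.0146 0.0228] 1.2 ell [ 0.4333 -0.1624] [0.0132 0.0229] 150.5
hubdark 10.1 pix [364.6 265.2] rect [ 0.4763 -0.1529] [0.0113 0.0147] 59.8 ell [ 0.477  -0.1524] [0.0114 0.0149] 48.4
bore 37.7 pix [367.9 279.4] rect [ 0.433  -0.1623] [0.0276 0.0188] 30.2 ell [ 0.4334 -0.1623] [0.0175 0.0273] 150.1
deck 1750.4 pix [370.2 264.3] rect [ 0.4479 -0.1716] [0.1675 0.2201] 1.2 ell [ 0.4567 -0.1698] [0.1577 0.2313] 8.9
sampler 1679.4 pix [367.2 281.8] rect [ 0.4322 -0.1614] 
[... 2030 characters left out ...]
41 179 191 194 191 195 190 166 155 129
  142 132  88 113 117 119 120]
 [118 118  83  72  77 114 137 146 113 111 126 141 142 146 149 137 173 111
   76  83  84 114 120 119 119]
 [120 120 105  83  61  64  78  85 106 150 159 146 140 162 182 180 135  84
   73  87 114 120 121 121 118]
 [121 120 120 105  76  60  68  64  77 129 158 159 154 139 135 103  83  83
   81 113 121 121 120 120 122]
 [119 120 121 118 100  74  64  58  51  80  85  89  89  84  87  84  88 112
  114 119 121 120 122 119 119]
 [122 122 122 123 122 113  84  73  67  83  81  80  79  84  95 113 117 122
  118 120 122 120 118 122 119]
 [121 121 121 123 122 121 119 119 115 117 119 119 116 118 114 119 121 121
  120 120 121 123 117 117 120]]
```

```bash
python3 - <<'E'
from h import *
c=bot.read_camera("top");g=cv2.cvtColor(c["pixels"],cv2.COLOR_BGR2GRAY).astype(float)
def pca(n,cx,cy,r,z,th,tl):
    P=[];w=[]
    for v in range(int(cy-r),int(cy+r)+1):
        for u in range(int(cx-r),int(cx+r)+1):
            if np.hypot(u-cx,v-cy)<r:
                P.append(ray(c,u,v,z)[:2]);w.append(np.clip((th-g[v,u])/(th-tl),0,1))
    P=np.array(P);w=np.array(w);m=w@P/w.sum();C=(P-m).T*w@(P-m)/w.sum();e,V=np.linalg.eigh(C)
    print(n,m.round(4),"ang",np.degrees(np.arctan2(V[1,1],V[0,1])).round(1),"len",np.sqrt(12*e).round(4),"px",w.sum())
pca("bore",367.7,279.3,6.3,.086,180,80)
pca("handle",243.8,268.8,9.5,.105,150,115)
print("wash",ray(c,391.1,261.1,.072))
print(g[260:279,233:256].astype(int))
for yaw in (8.5,10):
    R=Ro.from_euler("z",yaw,degrees=True).as_matrix()
    for p in((.048,-.085,-.014),(.09,.02,.055)):print(yaw,np.array([.434,-.1616,.086])+R@p)
E
```

```text
bore [ 0.4333 -0.1623] ang 59.4 len [0.0171 0.0266] px 46.92
handle [0.4557 0.2123] ang 51.9 len [0.0214 0.0498] px 102.42857142857143
wash [ 0.49340308 -0.23544334  0.072     ]
[[215 215 213 207 203 200 212 214 215 214 216 217 215 215 215 215 215 215
  214 216 215 216 215]
 [212 213 211 202 192 173 200 210 215 215 213 215 216 212 214 214 215 214
  214 216 215 216 215]
 [210 212 202 189 142 127 132 195 212 213 216 214 214 212 215 216 214 215
  214 217 217 214 213]
 [206 213 194 144 129 122 120 133 183 202 204 204 205 207 208 212 216 213
  215 214 214 213 214]
 [209 212 186 138 130 125 125 119 122 109 124 123 125 131 172 197 208 215
  213 216 216 214 214]
 [211 216 206 151 128 127 125 122 118 100  93 103 109 109 124 162 178 206
  214 216 216 215 215]
 [215 214 215 204 146 125 129 125 121 116  98  89  99 105 114 154 162 189
  209 215 216 215 215]
 [213 214 215 213 201 145 123 124 126 122 118 100  83  92 109 120 125 165
  194 210 213 216 216]
 [213 215 216 216 212 195 142 124 129 127 120 117 106  87  93 109 119 160
  182 204 212 216 214]
 [215 214 215 213 213 199 178 138 123 123 128 124
[... 387 characters left out ...]
3 104 121 127 110  79  63
  104 130 130 135 142]
 [216 214 214 213 215 212 202 194 194 191 187 181 150 129 121  91  54  63
  108 129 132 132 143]
 [215 215 216 215 213 216 211 196 191 192 193 189 183 176 121  83  81 105
  128 132 133 135 153]
 [215 216 215 215 216 215 212 194 199 195 193 191 189 189 180 164 168 149
  147 146 147 156 201]
 [213 217 214 217 215 214 217 216 212 209 205 200 197 202 205 210 212 208
  208 208 208 209 214]
 [200 214 214 214 215 217 216 215 216 216 213 213 211 214 216 215 214 215
  212 214 214 214 216]]
8.5 [ 0.49403656 -0.2385715   0.072     ]
8.5 [ 0.52005524 -0.12851684  0.141     ]
10 [ 0.49603087 -0.23697355  0.072     ]
10 [ 0.51915973 -0.12627551  0.141     ]
```

```bash
cat >> h.py <<'E'
hub=np.array([.434,-.1616]);yw=np.radians(9.3)
def S(x,y): return hub+np.array([np.cos(yw)*x-np.sin(yw)*y,np.sin(yw)*x+np.cos(yw)*y])
def best(p,yaw):
    q0=bot.current_joints();o=[]
    for k in(0,np.pi,-np.pi):
        r=down(yaw+k);q=bot.inverse_kinematics(p,r)
        if q is not None:o.append((np.abs(np.array(q)-q0).max(),r,q))
    return min(o,key=lambda t:t[0])[1:]
def F():return np.round(bot.current_contact_force(),1)
E
python3 - <<'E'
from h import *
c=bot.read_camera("top");print("handle",ray(c,242.2,268.1,.105))
p=bot.current_ee_pos();bot.line_to([p[0],p[1],.27])
g=S(.09,.018);print(g)
r,q=best([*g,.22],yw+np.pi/2);print(np.round(q,2))
bot.goto([*g,.22],r);bot.set_gripper(.6)
print(F());bot.line_to([*g,.117]);print(bot.current_ee_pos(),F(),bot.current_clock())
for n in("top","side"):cv2.imwrite(f"pics/{n}1.png",bot.read_camera(n)["pixels"])
f=lambda i,x,y,w,h:cv2.resize(cv2.imread(i)[y:y+h,x:x+w],(400,300),interpolation=cv2.INTER_CUBIC)
cv2.imwrite("pics/c1.png",np.hstack([f("pics/top1.png",308,215,100,75),f("pics/side1.png",310,180,100,75)]))
E
```

```text
handle [0.45767439 0.22120123 0.105     ]
[ 0.51990815 -0.12929225]
[-0.47  0.05  1.7  -0.    1.39  0.94]
[-0.1 -0.   0.4]
[ 0.52063153 -0.12964179  0.11800254] [ 0.7 -0.3  0.4] 4.175
```

View pics/c1.png

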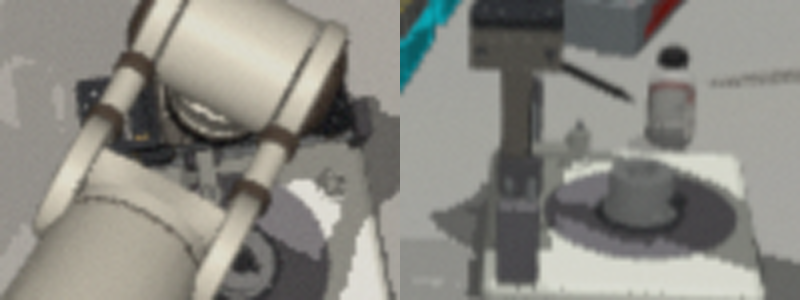

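The gripper straddles the grip: the near finger hides it in the side crop at about (520,130), and the probe pillar at (578,140) is clear. So I'll close and slide.

```bash
python3 - <<'E'
from h import *
bot.set_gripper(0,20);o=bot.current_opening();print("gap mm",o*92,bot.current_grip_force(),F())
if 18<o*92<27:
    for y in(-.05,-.08,-.085,-.088,-.091):
        bot.line_to([*S(.09,y),.117],max_speed=.08);print(y,bot.current_ee_pos().round(4),F(),bot.current_grip_force(),round(bot.current_opening()*92,1))
        if np.linalg.norm(F()[:2])>18:break
print(bot.current_clock())
E
```

```text
gap mm 21.74397116212367 20.000145435333252 [ 1.1 -1.4  0.6]
-0.05 [ 0.5325 -0.1985  0.1172] [ 6.5  0.8 -1.8] 20.000639855861664 21.5
-0.08 [ 0.5379 -0.2284  0.1172] [ 8.6 -0.6 -4.3] 20.000663101673126 22.1
-0.085 [ 0.5383 -0.2306  0.1171] [6.1 8.2 1.4] 20.003573298454285 22.1
-0.088 [ 0.5383 -0.2307  0.1171] [ 4.6 17.4  5.7] 20.02321556210518 21.4
-0.091 [ 0.5383 -0.2308  0.1169] [ 3.4 25.2 10.7] 20.023017078638077 22.2
7.15
```

```bash
python3 - <<'E'
from h import *
bot.line_to([*S(.09,-.0845),.117]);bot.set_gripper(.6);print(F())
bot.line_to([*S(.09,-.0845),.25],max_speed=.25)
h=np.array([.4577,.2212]);r,q=best([*h,.2],np.radians(42+90));print(np.round(q,2))
bot.goto([*h,.2],r);bot.set_gripper(.6);bot.line_to([*h,.079]);print(bot.current_ee_pos(),F())
c=bot.read_camera("side");cv2.imwrite("pics/s2.png",cv2.resize(c["pixels"][240:360,260:420],(640,480),interpolation=cv2.INTER_CUBIC))
c=bot.read_camera("top");cv2.imwrite("pics/t2.png",c["pixels"]);print(bot.current_clock())
E
```

```text
[-0.6 -0.3 -0.5]
[ 0.21 -0.    1.8  -0.    1.35  1.05]
[0.45853939 0.22140009 0.0799717 ] [-0.4  0.2  0. ]
11.6917
```

View pics/s2.png

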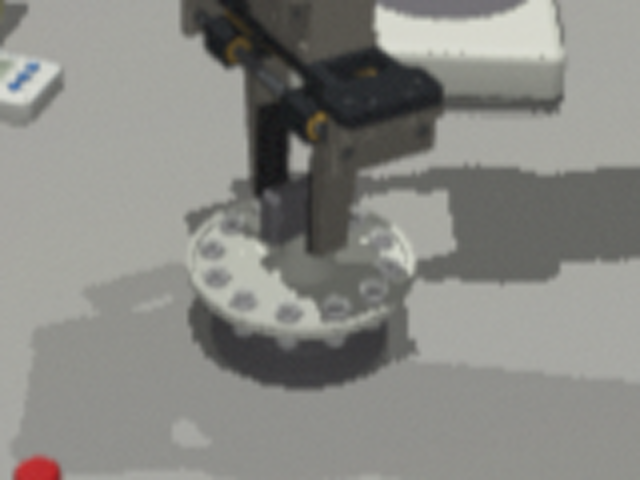

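```bash
python3 - <<'E'
from h import *
bot.set_gripper(0,30);print("gap",bot.current_opening()*92,bot.current_grip_force(),F())
p=bot.current_ee_pos();print(p)
bot.line_to([p[0],p[1],.215],max_speed=.2);bot.hold(.3);print("wt",F(),bot.current_opening()*92)
c=bot.read_camera("side");cv2.imwrite("pics/s3.png",c["pixels"]);c=bot.read_camera("top");cv2.imwrite("pics/t3.png",c["pixels"])
a=np.radians(59.4+90);r,q=best([*hub,.215],a)
bot.goto([*hub,.215],r);bot.hold(.3);print(bot.current_ee_pos(),F(),bot.current_clock())
for n in("side","top"):cv2.imwrite(f"pics/{n}4.png",bot.read_camera(n)["pixels"])
f=lambda i,x,y,w,h:cv2.resize(cv2.imread(i)[y:y+h,x:x+w],(400,300),interpolation=cv2.INTER_CUBIC)
cv2.imwrite("pics/c4.png",np.vstack([np.hstack([f("pics/top3.png" if 0 else "pics/t3.png",206,215,100,75),f("pics/s3.png",270,220,120,90)]),np.hstack([f("pics/top4.png",318,235,100,75),f("pics/side4.png",310,160,120,90)])]))
E
```

```text
gap 13.605274878661534 29.99534547328949 [ 0.4 -1.3  0.4]
[0.45774445 0.22114632 0.07901399]
wt [-0.3  0.9 -2.5] 14.168490784562273
[ 0.43420241 -0.16109276  0.21499083] [ 0.1 -0.2 -2.3] 15.35
```

View pics/c4.png

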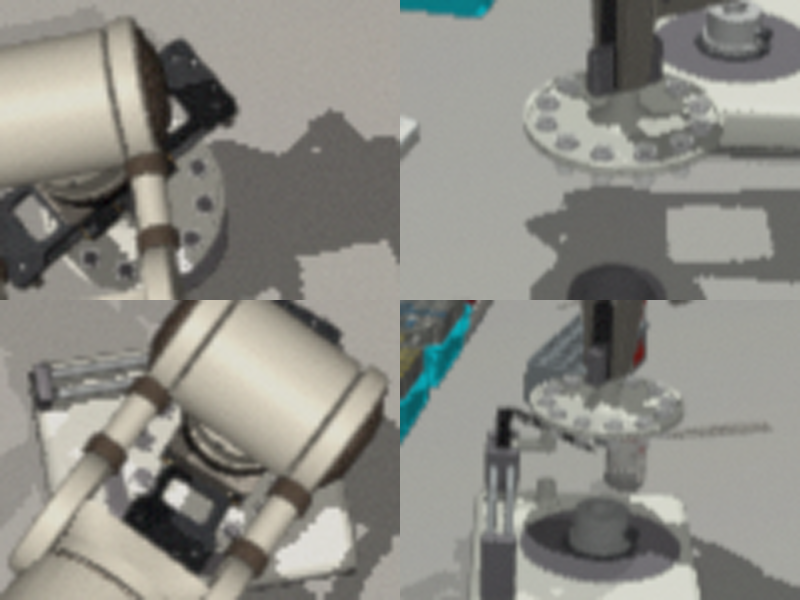

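```bash
python3 - <<'E'
from h import *
c=bot.read_camera("side")
for f,P,z in(("s3",(.45774,.22115),.215-.079+.045),("side4",(.4342,-.1611),.215-.079+.045)):
    g=cv2.GaussianBlur(cv2.cvtColor(cv2.imread(f"pics/{f}.png"),cv2.COLOR_BGR2GRAY).astype(np.float32),(0,0),.7)
    C=np.array([proj(c,np.array([P[0]+.066*np.cos(a),P[1]+.066*np.sin(a),z+.005])) for a in np.linspace(0,6.28,721)])
    print(f,"ctr",proj(c,np.array([*P,z+.005])).round(1))
    for nm,i in(("L",C[:,0].argmin()),("R",C[:,0].argmax())):
        u,v=C[i];print(nm,u.round(1),v.round(1))
        for r in range(int(round(v))-3,int(round(v))+4):print(r,g[r,int(u)-5:int(u)+7].astype(int))
    i=C[:,1].argmax();u,v=C[i];print("B",u.round(1),v.round(1));
    for k in range(int(u)-9,int(u)+10,6):print(k,g[int(v)-6:int(v)+8,k].astype(int))
# hub centre and disc top from same view before
g=cv2.cvtColor(cv2.imread("pics/side0.png"),cv2.COLOR_BGR2GRAY);u,v=proj(c,np.array([*hub,.086]));print("hub pred",u,v)
print(proj(c,np.array([*hub,.086])+[.024,0,0]),proj(c,np.array([*hub,.086])-[.024,0,0]))
print(g[int(v)-5:int(v)+16,int(u)-14:int(u)+15])
E
```

```text
s3 ctr [335.2 254.1]
L 305.1 254.3
251 [164 164 164 164 163 163 167 178 187 183 170 150]
252 [164 164 164 164 164 164 168 177 181 176 173 160]
253 [164 164 164 164 164 165 169 177 178 177 180 175]
254 [164 164 163 164 164 165 169 176 176 181 184 177]
255 [164 164 164 165 164 165 168 175 178 183 182 168]
256 [163 163 164 164 164 164 165 170 178 182 175 156]
257 [163 164 164 164 164 164 160 158 171 178 166 147]
R 365.3 255.6
253 [147 153 172 184 178 185 191 186 191 196 195 190]
254 [158 168 184 191 182 177 179 174 173 174 175 173]
255 [159 167 177 183 177 170 173 165 157 155 156 156]
256 [140 145 153 160 155 153 161 155 147 145 146 146]
257 [122 124 130 129 122 125 139 142 141 142 142 142]
258 [116 117 118 112 105 106 118 132 138 140 140 140]
259 [115 114 110 104 101 102 111 127 135 137 138 138]
B 336.5 270.1
327 [174 158 150 157 166 161 144 139 143 148 149 140 121 106]
333 [169 158 149 152 171 177 160 143 139 143 146 134 111 101]
339 [176 177 174 175 179 173 155 142 140 147 152 141 119 105]
345 [129 127 123 124 142 156 149 140 139 144 147 151 149 131]
side4 ctr [371.  190.5]
L 347.9 1
[... 2979 characters left out ...]
126 128 112 102 104 106 109 112 113 115 112 114
  111 108 106  90  87  68  51  55  87 105 108]
 [ 76 102 105  79  67  69  99 126 123 115 111 112 111 113 113 114 115 114
  111 110 109  95 102  83  58  65  96 106 108]
 [ 89 105 106  88  68  64  79  97 114 117 119 125 119 123 121 121 120 120
  126 128 125 106  96  85  71  73  95 105 107]
 [107 107 109 104  79  63  69  85 101  96 111 124 123 130 127 125 121 124
  136 134 128 114  88  70  64  71  95 108 108]
 [108 109 108 108  96  75  66  76  91  84  94 101 107 111 111 112 106 106
  109  97  99  90  73  52  55  71 102 107 108]
 [108 108 109 108 106  95  85  76  72  67  71  74  89  90  89  96  99  91
   88  79  76  68  63  56  75  87 105 108 109]]
```

```bash
cat >> h.py <<'E'
def st():print(bot.current_ee_pos().round(4),F(),np.round(bot.current_ft_torque(),2),round(bot.current_clock(),1))
E
python3 - <<'E'
from h import *
t=hub+[.0013,.0022]
bot.line_to([*t,.16],max_speed=.1);st()
for z in np.arange(.157,.131,-.003):
    bot.line_to([*t,z],max_speed=.05);st()
    if F()[2]>5:break
E
```

```text
[ 0.4356 -0.1596  0.1605] [-0.6  0.8 -2. ] [-0.03 -0.03 -0.04] 16.2
[ 0.4355 -0.1596  0.1573] [-0.4 -0.4 -2.7] [-0.05 -0.08 -0.01] 16.4
[ 0.4352 -0.1593  0.1538] [ 0.2  0.1 -2.3] [-0.04 -0.06 -0.03] 16.7
[ 0.4351 -0.1593  0.1507] [-0.3 -1.  -2.3] [-0.01 -0.07  0.01] 16.9
[ 0.4352 -0.1598  0.1483] [-1.9 -0.5  1.6] [-0.26  0.44 -0.  ] 17.2
[ 0.4356 -0.1601  0.1475] [-7.4  1.8 15.3] [ 0.42  1.65 -0.02] 17.4
```

```bash
python3 - <<'E'
from h import *
t=hub+[.0013,.0022]
bot.line_to([*t,.147],max_speed=.05);st()
for i in range(14):
    f=F()
    if f[2]<4: z-=.0015
    else: t=t+np.clip(f[:2]*1.5e-4,-.0008,.0008)
    z=min(z,.147) if i else .147
    bot.line_to([*t,z],max_speed=.04);print(t.round(4),round(z,4),end=" ");st()
    if bot.current_ee_pos()[2]<.139 or F()[2]>25:break
E
```

```text
[ 0.4352 -0.1599  0.148 ] [-4.3 -0.6  8.1] [-0.09  1.13 -0.01] 17.7
[ 0.4347 -0.1595] 0.147 [ 0.435 -0.16   0.148] [-2.8  0.2  7. ] [0.   0.79 0.03] 17.9
[ 0.4342 -0.1595] 0.147 [ 0.4348 -0.16    0.148 ] [-3.   0.3  6. ] [-0.    0.57  0.  ] 18.2
[ 0.4338 -0.1594] 0.147 [ 0.4347 -0.16    0.148 ] [-2.4 -0.2  5.8] [-0.07  0.33  0.02] 18.4
[ 0.4334 -0.1594] 0.147 [ 0.4345 -0.16    0.1479] [ 0.4 -1.1  5.2] [-0.04  0.07 -0.06] 18.7
[ 0.4335 -0.1596] 0.147 [ 0.4345 -0.16    0.1479] [0.5 0.1 5.2] [0.07 0.07 0.03] 18.9
[ 0.4336 -0.1596] 0.147 [ 0.4345 -0.16    0.1479] [-0.2 -0.5  5.6] [ 0.09  0.11 -0.03] 19.2
[ 0.4335 -0.1597] 0.147 [ 0.4345 -0.16    0.1479] [0.  0.2 5.1] [0.07 0.07 0.01] 19.4
[ 0.4335 -0.1596] 0.147 [ 0.4345 -0.16    0.1479] [-0.8  0.8  5.3] [0.05 0.1  0.03] 19.7
[ 0.4334 -0.1595] 0.147 [ 0.4345 -0.16    0.1479] [-0.5  0.8  5.5] [-0.05 -0.   -0.  ] 19.9
[ 0.4333 -0.1594] 0.147 [ 0.4345 -0.1599  0.1479] [-0.5 -0.5  5.1] [-0.1  -0.03  0.02] 20.2
[ 0.4333 -0.1595] 0.147 [ 0.4344 -0.1599  0.1479] [-0.2  0.9  5.6] [ 0.02 -0.03  0.05] 20.4
[ 0.4332 -0.1593] 0.147 [ 0.4342 -0.1599  0.1478] [ 0.1 -0.8  5.9] [-0.21 -0.24 -0.03] 20.7
[ 0.4332 -0.1595] 0.147 [ 0.4341 -0.1599  0.1476] [0.1 0.4 5.3] [-0.18 -0.31 -0.06] 20.9
[ 0.4333 -0.1594] 0.147 [ 0.4341 -0.1599  0.1476] [ 0.8 -0.6  5.1] [-0.18 -0.29 -0.04] 21.2
```

```bash
python3 - <<'E'
from h import *
for n in("side","top"):cv2.imwrite(f"pics/{n}5.png",bot.read_camera(n)["pixels"])
f=lambda i,x,y,w,h:cv2.resize(cv2.imread(i)[y:y+h,x:x+w],(400,300),interpolation=cv2.INTER_CUBIC)
cv2.imwrite("pics/c5.png",np.hstack([f("pics/top5.png",318,235,100,75),f("pics/side5.png",320,170,100,75)]))
E
```

```text
(no output)
```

View pics/c5.png

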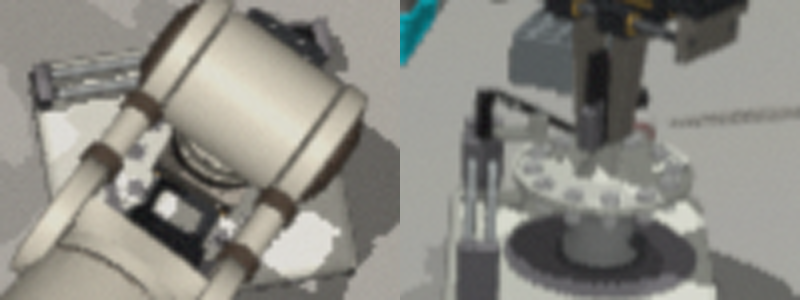

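```bash
python3 - <<'E'
from h import *
c=bot.read_camera("side")
def ov(f,x,y,P,z,tilt=0):
    im=cv2.resize(cv2.imread(f"pics/{f}.png")[y:y+60,x:x+80],(800,600),interpolation=cv2.INTER_CUBIC)[150:600] if 0 else cv2.resize(cv2.imread(f"pics/{f}.png")[y:y+40,x:x+80],(600,300),interpolation=cv2.INTER_CUBIC)
    for a in np.linspace(0,6.28,60):
        u=(proj(c,np.array([P[0]+.066*np.cos(a),P[1]+.066*np.sin(a),z+.005]))-[x,y]+.5)*7.5
        cv2.circle(im,tuple(int(k) for k in u),1,(0,0,255),-1)
    return im
cv2.imwrite("pics/o.png",np.vstack([ov("side4",330,170,(.4342-.0013,-.1611-.0022),.181),ov("side5",330,190,(.4341-.0013,-.1599-.0022),.1476-.034)]))
E
```

```text
(no output)
```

View pics/o.png

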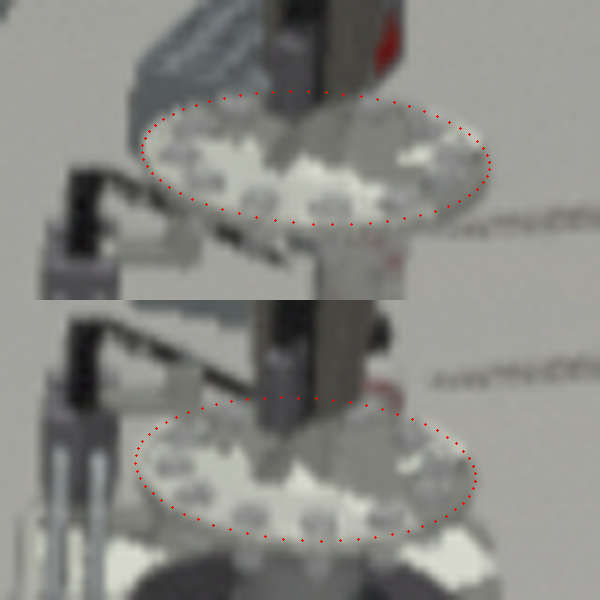

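```bash
python3 - <<'E'
from h import *
b=np.array([.4335,-.1597])
pts=[(-.001,0),(-.002,0),(-.003,0),(-.002,.0015),(-.0005,.002),(0.001,.001),(.001,-.0012),(0,-.002),(-.002,-.002)]
for d in pts:
    bot.line_to([*(b+d),.1462],max_speed=.04);print(d,end=" ");st()
    if bot.current_ee_pos()[2]<.1468 and F()[2]<4:break
E
```

```text
(-0.001, 0) [ 0.4325 -0.16    0.1457] [ 2.8 -2.5 -2.1] [-0.7  -0.55 -0.02] 21.6
```

```bash
python3 - <<'E'
from h import *
t=np.array([.4325,-.1597]);z=.1462
for i in range(14):
    f=F()
    t=t+np.clip(f[:2]*1.5e-4,-.0006,.0006)
    if f[2]<5: z-=.002
    bot.line_to([*t,z],max_speed=.04);print(t.round(4),round(z,4),end=" ");st()
    if F()[2]>15 or z<.1355:break
E
```

```text
[ 0.4329 -0.1601] 0.1442 [ 0.4326 -0.1601  0.1435] [ 1.  -3.  -3.5] [-0.85 -0.51  0.08] 21.9
[ 0.4331 -0.1605] 0.1422 [ 0.4327 -0.1602  0.1416] [ 1.4 -2.1 -4.2] [-0.6  -0.37 -0.  ] 22.1
[ 0.4333 -0.1608] 0.1402 [ 0.4329 -0.1604  0.1398] [-0.3 -0.7 -3.4] [-0.26 -0.08 -0.  ] 22.4
[ 0.4332 -0.1609] 0.1382 [ 0.4329 -0.1606  0.1379] [ 0.2 -0.6 -2.2] [-0.07 -0.07  0.04] 22.6
[ 0.4333 -0.161 ] 0.1362 [ 0.4331 -0.1609  0.136 ] [-0.8  0.2 -2.4] [-0.01 -0.05 -0.01] 22.9
[ 0.4331 -0.161 ] 0.1342 [ 0.433  -0.1609  0.134 ] [-0.3 -0.1 -3. ] [0.01 0.01 0.01] 23.1
```

```bash
python3 - <<'E'
from h import *
t=np.array([.4331,-.161]);z=.1342
for i in range(12):
    f=F();t=t+np.clip(f[:2]*1e-4,-.0005,.0005)
    z-=.002
    bot.line_to([*t,z],max_speed=.05);print(round(z,4),end=" ");st()
    if F()[2]>16 or z<.116:break
E
```

```text
0.1322 [ 0.433  -0.161   0.1322] [ 0.   0.1 -2.4] [-0.06 -0.   -0.02] 23.4
0.1302 [ 0.4332 -0.1611  0.1305] [-1.9  0.1  1.4] [0.08 0.21 0.04] 23.6
0.1282 [ 0.4331 -0.1611  0.1284] [-0.7  0.9  2.1] [ 0.14  0.05 -0.  ] 23.9
0.1262 [ 0.4331 -0.1611  0.1264] [-0.8  0.8  2.8] [ 0.11 -0.01 -0.01] 24.1
0.1242 [ 0.4331 -0.161   0.1244] [0.1 0.7 3.7] [ 0.06 -0.06 -0.01] 24.4
0.1222 [ 0.4331 -0.161   0.1225] [-0.7 -0.1  5.2] [ 0.01 -0.07  0.05] 24.6
0.1202 [ 0.4331 -0.161   0.1207] [-0.   0.2  6.3] [0.12 0.06 0.02] 24.9
0.1182 [ 0.4332 -0.1611  0.12  ] [-3.1  2.4 14.1] [ 0.48  0.67 -0.07] 25.1
0.1162 [ 0.4333 -0.1612  0.1199] [-7.7  5.1 28.3] [ 1.02  1.54 -0.05] 25.4
```

```bash
python3 - <<'E'
from h import *
bot.set_gripper(0,45);st()
bot.line_to([.4328,-.1607,.1168],max_speed=.05);bot.hold(.5);st();print(bot.current_grip_force(),bot.current_opening()*92)
for n in("side","top"):cv2.imwrite(f"pics/{n}6.png",bot.read_camera(n)["pixels"])
cv2.imwrite("pics/c6.png",cv2.resize(cv2.imread("pics/side6.png")[170:245,310:410],(640,480),interpolation=cv2.INTER_CUBIC))
E
```

```text
[ 0.4333 -0.1612  0.1199] [-7.5  4.8 26.7] [1.03 1.55 0.  ] 25.6
[ 0.4333 -0.1612  0.1199] [-8.6  4.9 24.9] [0.9  1.45 0.  ] 26.3
45.022276639938354 13.476897080514314
```

View pics/c6.png

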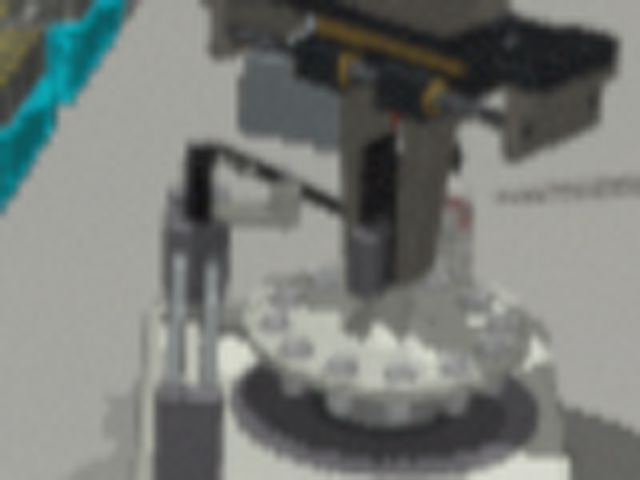

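The side crop shows the disc (centre about (395,330)) seated level on the hub. The probe pillar stands clear behind it at (285,200). The z stop at 0.120 m and the ejector force rising to about 9 N both match home, so I'm handing in.

```bash
python3 -c "
from workcell import bot
print(bot.job_done())"
```

```text
the job is handed in; nothing more can be done
None
```

The job is handed in, with no verdict shown: the carriage is parked at its stop and the carousel reads as keyed home on the hub, still gripped at 45 N and pressed down with about 25 N; the arm was kept clear of the timer and bottles, though I did not re-measure them at the end.

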